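# Bring the marked mate jar round to the front

## Task

With the fingertips, gently push the turntable round by the posts on its rim until the white jar with the red marks stands at the front, squarely in line with the red arrow on the front of the cork tray. Push only, without gripping the posts, do not touch anything standing on the turntable, and leave the things around the tray alone.

Things in the scene. Friction and masses are not known exactly. Their poses are not given: they have to be found in the camera images.
- tray: Square cork tray with a dark wood edge, 370 x 370 mm, 14 mm high, fixed to the surface. Origin: centre of its underside, on the turntable's axis. A pale wooden tab, 56 mm wide and 14 mm high, sticks out from the middle of its -x side to 215 mm from the centre; on it a flat red arrow, 50 mm long, lies along the tray's x axis and points along +x at the turntable: this is the front. z up.
- turntable (a joint): Angle of the turntable on the tray, rad; grows counter-clockwise seen from above; 0 when post_a lies on the tray's +x axis. It can turn either way, more than a full turn; stiff enough to stop at once when no longer pushed (about 1.5 N at a post turns it slowly).
- hub (a point): Centre of the turntable's upper face, 26 mm above the surface. The turntable is a pale wooden disc, 296 mm across and 12 mm thick, with its upper face 26 mm up. Six upright steel finger posts with black tips, 12 mm thick and 55 mm high, stand on it in a circle of 137 mm radius, 60 degrees apart; their tops are 81 mm above the surface. Pushing one sideways turns the disc.
- post_a (a point): Top centre of one of the six identical posts, 81 mm above the surface; the others follow at every 60 degrees around the hub.
- marked_jar_mid (a point): White ceramic jar with a steel twist cap, 60 mm across, 68 mm high, marked with a red disc on the cap and a red band round its middle. Point: on its axis, 34 mm above its underside. It stands loose on the turntable, about 70 mm from the hub; not to be touched.
- plain_jar_mid (a point): The same jar without red marks, 60 mm across, 68 mm high. Point: on its axis, 34 mm above its underside. It stands loose on the turntable, about 70 mm from the hub; not to be touched.
- gourd_mid (a point): Brown calabash gourd seated in a steel ring stand (one piece), 67 mm across, 73 mm high. Point: on its axis, 37 mm above its underside. It stands loose on the turntable, about 70 mm from the hub; not to be touched.
- clear_box_mid (a point): Clear plastic box with a sliding lid, 60 x 44 mm, 58 mm high. Point: on its axis, 27 mm above its underside. It stands loose on the turntable, about 70 mm from the hub; not to be touched.
- bombilla: Steel straw with a brass tip, 210 mm long along its x, lying on the surface to the left of the tray; origin under its middle. Bystander.
- sugar_bowl: Blue bowl, 90 mm across, 50 mm high, to the right of the tray; origin at the centre of its underside. Bystander.
- flask: Green flask, 72 mm across, 200 mm high, to the right of the tray; origin at the centre of its underside. Bystander.
- mug: White mug, 80 mm across, 85 mm high, to the left of the tray; origin at the centre of its underside. Bystander.
Mind the look-alikes: they are no part of the job. What is shaped like the part that bears clear_box_mid but green or turquoise is not meant.

How it is judged:
By the outcome, as a careful person would: the job done as asked, in the order asked, and still so for the second after the job is handed in, with the robot touching nothing.
It also fails if it takes over 51 s, if anything falls off the work surface, if the arm or the gripper's body presses on something with over 40 N, if the wrist force passes 120 N, or if a joint passes its speed limit or range.

## Robot

A 6-joint arm with a two-finger parallel gripper is mounted at the origin on the work surface. World frame = base frame: x ahead of the robot, y to its left, z up, the work surface at z = 0. Lengths are in mm, angles in rad, forces in N, time in s.
With the tool pointing down it reaches from about 350 to 875 mm from the base axis. Payload 4.2 kg.
Tool frame: the origin (TCP) lies midway between the tips of the shut fingers; the grasp point (between the pads) lies 19 mm behind it; z points along the fingers, y is the direction in which the jaws open and shut (so a half turn about z gives the same grasp; the last joint's range is limited). The gripper opens to 85 mm and grips with 20 to 120 N. Pads are 22 mm wide; open, the fingers measure 114 mm over their backs; the gripper's body (76 mm by 85 mm) begins 54 mm behind the grasp point. The pads swing forward as they close: fully open they stand 13 mm farther back than shut.
Start: joints at [1.447, 0.385, 0.008, 0, -1.194, -0.259], TCP at [233.416, 579.755, 231.312] pointing down, gripper open.
Joint ranges: [-3.14, 3.14], [-1.21, 2.06], [-1.07, 1.41], [-3.16, 2.05], [-2.99, -0.16], [-3.1, 3.1]. Speed limits (rad/s): [2.79, 2.79, 3.14, 3.14, 3.14, 3.14].

## Interface

Orientations are given as a unit quaternion [x, y, z, w].
In Python, from bench import arm gives the robot as it stands. The module is installed in compiled form; this text tells all that it offers.
- The arm moves only by the tool drive_tool, never from a script. Its argument "moves" is a list that holds one entry, the list of rows, each a list of 7 numbers: the opening, from 0 (shut) to 1 (fully open), then the shift along the tool's x, y, z in m, then the turn, a rotation vector about the tool's x, y, z in rad. In form: [[[hand, dx, dy, dz, wx, wy, wz], ...]]. A call has 1 to 20 rows; each row shifts and turns the pose as measured when the row begins, along the tool's axes as they then stand; what a row does not reach is not made up. A row lasts 1/10 s, in which the tool goes at most 50 mm and 8.59 degrees, less where a joint would pass 70% of its speed; a pose out of reach is approached as far as the arm can. A call with a gripper value outside its range is refused whole. The fingers move at their own pace and stop on an object; the grip force is fixed at half the most. Time passes only in rows, so rows that do not move let the fingers close. It gives the time, the measured TCP pose, the force and the opening at its end, in the units of the state.
- arm.read_state(): the state, without advancing time (a new reading comes with each control period).
- arm.get_image(name): name is "scene" or "side" or "wrist"; returns (picture, depth): 480x640x3 uint8, red, green, blue; 480x640 float32, mm along the optical axis (not along the pixel's ray), 0 where there is no reading.
- arm.camera_params(name): a dict with "fov_y" (degrees; the focal length in pixels is half the picture's height over the tangent of half this angle, whatever the lens; pixels are square), "cx", "cy" (the principal point, pixels), "world_from_camera" (4x4, takes a point from camera to world coordinates); the wrist camera has in their place "T_tool_cam" (4x4, takes a point from camera to tool coordinates, whose origin is the TCP and whose axes are the flange's). Camera axes: x right, y down, z forward; pixel columns grow to the right and rows downward; lengths in mm; the calibration is good to about 2 mm. A picture is of the moment at which its call begins: read the wrist's pose just before it. camera_params takes no time and is no camera call.
- arm.job_done(): hands the job in, once; it reports no verdict.
The state is a dict: "clock": time; "joints": joint angles; "joint_vel": joint speeds; "joint_efforts": joint torques, N m; "position": TCP position; "ee_rot": TCP orientation; "contact_force": force on the tool from outside, world axes, zero at the start; "wrist_torque": the same for the moment, N m; "gripper_width": finger opening in mm.
Only numpy, scipy, OpenCV 4.12 (cv2) and the standard library are available. Lean on these libraries where they do the work, as an engineer would, in place of code of your own. Each camera call takes 0.05 s, during which the arm holds its last target.

## Working session

There is one attempt and no reset: what is moved stays moved. The work goes in short steps, Python scripts to look and compute and a tool call to move; the robot and the scene stay as the last step left them, time stands still between calls to the robot, and variables do not carry over. Pictures are saved under pics/ and viewed, and the job is handed in when it is done.

Besides the shell and the picture viewer there is one more tool, called after "Emit:" by a JSON object that holds its "api" and its "payload". drive_tool: Moves the arm, as the interface text tells. Its arguments: {"type":"object","properties":{"moves":{"type":"array","items":{"type":"array","items":{"type":"array","items":{"type":"number"}}}}},"required":["moves"]}

```bash
mkdir -p pics; ls
python3 - <<'E'
from bench import arm
import cv2,numpy as np
for n in ["scene","side"]:
    p,d=arm.get_image(n); cv2.imwrite(f"pics/{n}0.png",p[:,:,::-1]); np.save(f"pics/{n}0.npy",d)
    print(n,arm.camera_params(n))
print(arm.camera_params("wrist"))
print(arm.read_state())
E
```

```text
pics
scene {'fov_y': 46.21156386615701, 'cx': 314.37863838627544, 'cy': 240.84769834812778, 'world_from_camera': array([[ 8.95610687e-01,  2.55314463e-01, -3.64274652e-01,
         9.95887387e+02],
       [ 4.44810757e-01, -5.23185604e-01,  7.26925178e-01,
        -9.60869688e+02],
       [-4.98874221e-03, -8.13075242e-01, -5.82137238e-01,
         8.38438813e+02],
       [ 0.00000000e+00,  0.00000000e+00,  0.00000000e+00,
         1.00000000e+00]])}
side {'fov_y': 48.44934365584571, 'cx': 313.92487488829636, 'cy': 238.30459103205794, 'world_from_camera': array([[-9.72533182e-01, -1.41356401e-01,  1.84925871e-01,
         2.19881083e+02],
       [-2.32764235e-01,  5.91106281e-01, -7.72278561e-01,
         1.17206828e+03],
       [-1.44325766e-04, -7.94110655e-01, -6.07773187e-01,
         1.01448363e+03],
       [ 0.00000000e+00,  0.00000000e+00,  0.00000000e+00,
         1.00000000e+00]])}
{'fov_y': 70.02951311562641, 'cx': 315.5494992949618, 'cy': 240.73727556534493, 'T_tool_cam': array([[ 1.27441009e-03, -9.49936060e-01, -3.12441768e-01,
         7.97882499e+01],
       [ 9.999989
[... 263 characters left out ...]
: array([ 1.44661415e+00,  3.85457825e-01,  6.74912265e-03, -4.29877084e-04,
       -1.19399956e+00, -2.58585060e-01]), 'joint_vel': array([-3.62915358e-04, -2.40588188e-03,  2.88296220e-03,  2.07855899e-03,
        5.07163614e-04, -6.02384768e-05]), 'joint_efforts': array([-1.97244572e-04, -3.93321669e+01,  1.88928616e+01,  4.19786990e+00,
       -2.59820052e-03,  2.73472924e-07]), 'position': array([233.22892454, 579.28329952, 230.33968298]), 'ee_rot': array([ 9.81726436e-01, -1.90295169e-01, -1.35139543e-04,  9.67224496e-04]), 'contact_force': array([ 0.0015384 , -0.04780516, -1.29602967]), 'wrist_torque': array([-0.0063761 ,  0.0438061 , -0.03674985]), 'gripper_width': 85.63088516329218}
```

View pics/scene0.png

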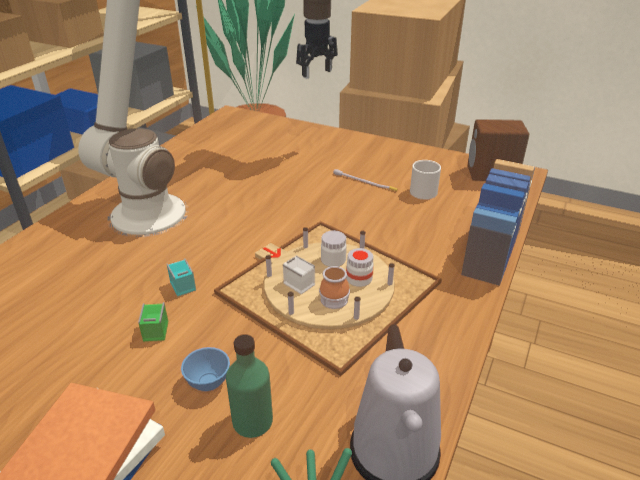

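View pics/side0.png

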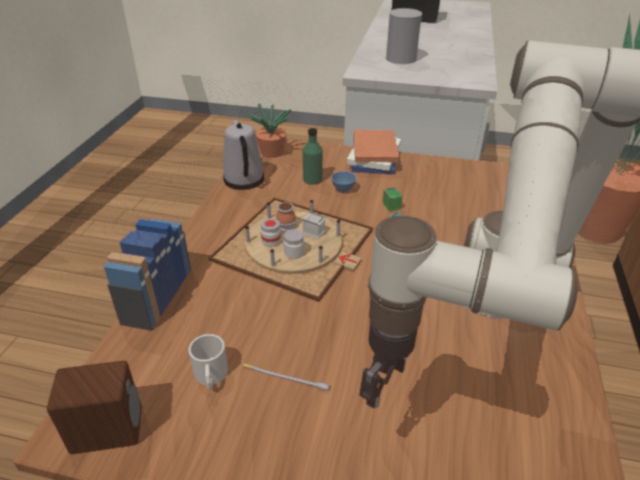

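The scene view shows the tray at about (330,290) with the tab and arrow at (270,254). The marked jar is at (360,262), on the far side, and the posts stand around the rim. Next I'll enlarge both views.

Run:
```python
import cv2
a=cv2.imread("pics/scene0.png")[215:365,205:445]; cv2.imwrite("pics/s0c.png",cv2.resize(a,(800,500),interpolation=cv2.INTER_CUBIC))
a=cv2.imread("pics/side0.png")[195:305,205:381]; cv2.imwrite("pics/d0c.png",cv2.resize(a,(800,500),interpolation=cv2.INTER_CUBIC))
```

```text
(no output)
```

View pics/s0c.png

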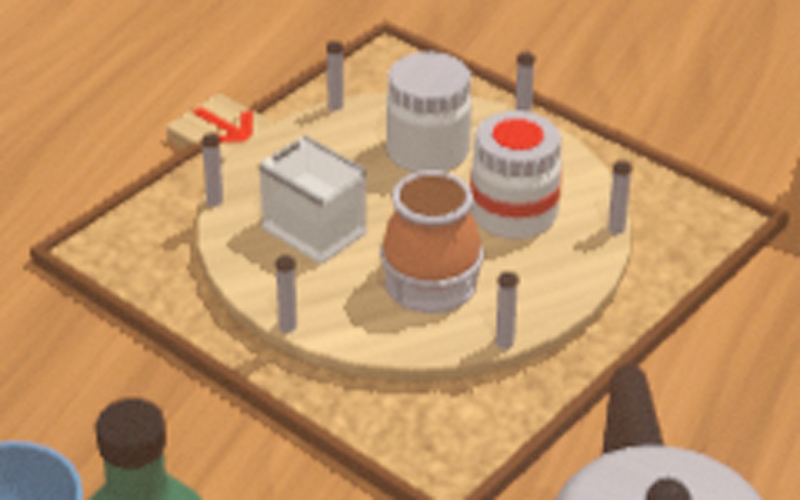

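View pics/d0c.png

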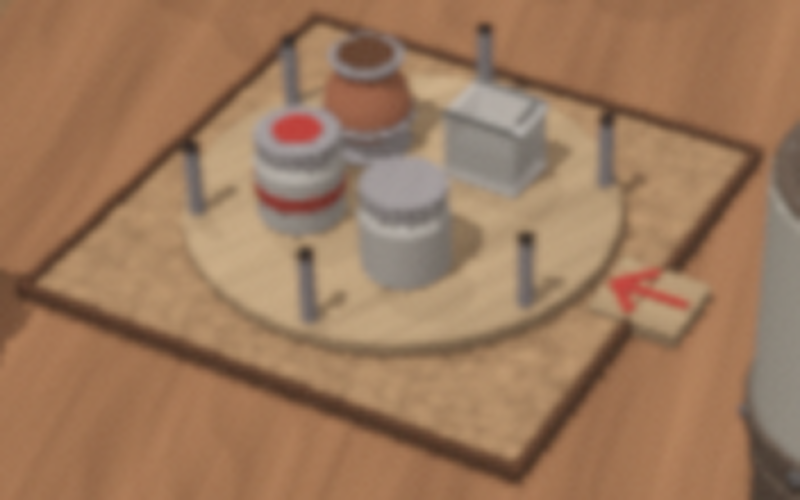

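```bash
cat > h.py <<'E'
import numpy as np
from bench import arm
def toplane(n,uv,z):
    c=arm.camera_params(n); f=240/np.tan(np.radians(c["fov_y"])/2); T=c["world_from_camera"]
    uv=np.atleast_2d(uv).astype(float)
    d=np.c_[(uv[:,0]-c["cx"])/f,(uv[:,1]-c["cy"])/f,np.ones(len(uv))]@T[:3,:3].T
    s=(z-T[2,3])/d[:,2]
    return (T[:3,3]+d*s[:,None])[:,:2]
E
python3 - <<'E'
from h import *
np.set_printoptions(precision=1,suppress=True)
S=lambda p:np.array(p)*0.3+[205,215]
D=lambda p:np.array(p)*0.22+[205,195]
for n,f,posts,cor,red in [("scene",S,[(335,47),(525,60),(622,168),(508,280),(286,264),(210,142)],[(385,25),(783,217),(35,252)],[(518,134)]),
 ("side",D,[(289,42),(485,31),(606,117),(525,240),(305,254),(190,146)],[(317,17),(760,153),(517,475),(22,288)],[(298,129)])]:
    P=toplane(n,f(posts),81); c=P.mean(0); r=P-c
    print(n,"c",c,"R",np.hypot(*r.T),"ang",np.degrees(np.arctan2(r[:,1],r[:,0])))
    C=toplane(n,f(cor),14);print("corners",C.tolist())
    R=toplane(n,f(red),94)[0];q=R-c;print("red",R,np.hypot(*q),np.degrees(np.arctan2(q[1],q[0])))
    ar={"scene":[(200,110),(250,137)],"side":[(688,304),(610,285)]}[n]
    A=toplane(n,f(ar),15);d=A[1]-A[0];print("arrow",A.tolist(),np.degrees(np.arctan2(d[1],d[0])))
    for nm,o in {"scene":[("jar",(429,78)),("gourd",(433,197)),("box",(313,172))],"side":[("jar",(404,185)),("gourd",(368,57)),("box",(497,105))]}[n]:
        z={"jar":94,"gourd":99,"box":84}[nm];Q=toplane(n,f([o]),z)[0]-c;print(nm,Q,np.hypot(*Q),np.degrees(np.arctan2(Q[1],Q[0])))
for nm,n,o in [("flask","scene",(244,345)),("mug","scene",(426,170)),("bowl","scene",(206,365)),("kettle","scene",(405,364))]:
    print(nm,toplane(n,[o],{"flask":200,"mug":85,"bowl":50,"kettle":220}[nm]))
E
```

```text
scene c [585.8 -70.1] R [137.  135.4 136.3 136.  135.9 136.5] ang [ 139.6   79.8   20.   -40.1 -100.1 -159.7]
corners [[457.5246229855155, 150.1559326212323], [807.0234370911344, 56.397616307188514], [365.89190658283144, -200.43853319119796]]
red [644.8 -35.4] 68.50177708015892 30.412351120954007
arrow [[384.4020290232229, -13.381639992477858], [433.97085813015724, -26.059139566026488]] -14.346187376694155
jar [-20.3  66.8] 69.83530558136542 106.88411183281717
gourd [ 38.9 -55.3] 67.60140076499896 -54.913002846573264
box [-49.5 -49.2] 69.77223600327088 -135.16778958738848
side c [580.1 -65.4] R [135.  134.1 137.  137.7 136.8 137.2] ang [ -40.  -100.8 -158.4  139.3   79.9   18.9]
corners [[706.3122637257998, -284.4205912648604], [356.8332045113964, -190.83217386997558], [448.8292134557871, 160.5812610873752], [799.4919257714128, 66.40260800044985]]
red [641.1 -38.2] 66.73150382537041 23.993200055908428
arrow [[377.3851640833641, -16.75827662574443], [429.78190140524947, -23.903464706887007]] -7.765357587003907
jar [-21.6  69.2] 72.50286943969658 107.34654402658741
gourd [ 37.4 -56.3] 67.59380900434947 -56.45564373402957
box [-55.  -42.8] 69.69973786164549 -142.0840828950356
flask [[ 621.7 -459.9]]
mug [[653.1 420.1]]
bowl [[ 497.8 -415.9]]
kettle [[ 862.5 -404.9]]
```

Both views agree on the layout:
- The hub is near (584,-69) and the tray yaw is about -15°, so the front lies at about 165°.
- The marked jar is at about 28°, so the table has to turn about +137° CCW.

I'll fly over the tray with the fingers shut for a close wrist picture.

```bash
cat > plan.py <<'E'
import numpy as np, json
from bench import arm
from scipy.spatial.transform import Rotation as R
def pose():
    s=arm.read_state(); return s["position"],R.from_quat(s["ee_rot"])
def cur():
    p,r=pose(); m=r.as_matrix(); return np.r_[p,np.degrees(np.arctan2(m[1,0],m[0,0]))]
def rows(ps,start=None,hand=0):
    c=cur() if start is None else np.array(start,float); out=[]
    for i,t in enumerate(ps):
        t=np.array(t,float); a=np.radians(c[3]); d=t-c
        dx=d[0]*np.cos(a)+d[1]*np.sin(a); dy=d[0]*np.sin(a)-d[1]*np.cos(a)
        dw=-(np.radians((d[3]+180)%360-180))
        out.append([hand]+[round(v/1000,4) for v in(dx,dy,-d[2])]+[0,0,round(dw,3)]); c=t
    return out
def line(a,b,n): return [np.array(a)+(np.array(b)-a)*(i+1)/n for i in range(n)]
E
python3 - <<'E'
from plan import *
c=cur();print(c)
t=np.array([608,-119,300,-66.])
print(json.dumps(rows(line(c,t,18))))
E
```

```text
[233.22892454 579.28329952 230.33968298 -21.94002564]
[[0, 0.0338, 0.0282, -0.0039, 0, 0, 0.043], [0, 0.035, 0.0267, -0.0039, 0, 0, 0.043], [0, 0.0361, 0.0252, -0.0039, 0, 0, 0.043], [0, 0.0371, 0.0237, -0.0039, 0, 0, 0.043], [0, 0.0381, 0.022, -0.0039, 0, 0, 0.043], [0, 0.039, 0.0204, -0.0039, 0, 0, 0.043], [0, 0.0399, 0.0187, -0.0039, 0, 0, 0.043], [0, 0.0406, 0.017, -0.0039, 0, 0, 0.043], [0, 0.0413, 0.0152, -0.0039, 0, 0, 0.043], [0, 0.0419, 0.0135, -0.0039, 0, 0, 0.043], [0, 0.0425, 0.0117, -0.0039, 0, 0, 0.043], [0, 0.0429, 0.0098, -0.0039, 0, 0, 0.043], [0, 0.0433, 0.008, -0.0039, 0, 0, 0.043], [0, 0.0436, 0.0061, -0.0039, 0, 0, 0.043], [0, 0.0438, 0.0043, -0.0039, 0, 0, 0.043], [0, 0.044, 0.0024, -0.0039, 0, 0, 0.043], [0, 0.044, 0.0005, -0.0039, 0, 0, 0.043], [0, 0.044, -0.0014, -0.0039, 0, 0, 0.043]]
```

Emit:
{"api": "drive_tool", "payload": {"moves": [[[0,0.034,0.028,-0.004,0,0,0.043],[0,0.035,0.027,-0.004,0,0,0.043],[0,0.036,0.025,-0.004,0,0,0.043],[0,0.037,0.024,-0.004,0,0,0.043],[0,0.038,0.022,-0.004,0,0,0.043],[0,0.039,0.02,-0.004,0,0,0.043],[0,0.04,0.019,-0.004,0,0,0.043],[0,0.041,0.017,-0.004,0,0,0.043],[0,0.041,0.015,-0.004,0,0,0.043],[0,0.042,0.014,-0.004,0,0,0.043],[0,0.042,0.012,-0.004,0,0,0.043],[0,0.043,0.01,-0.004,0,0,0.043],[0,0.043,0.008,-0.004,0,0,0.043],[0,0.044,0.006,-0.004,0,0,0.043],[0,0.044,0.004,-0.004,0,0,0.043],[0,0.044,0.002,-0.004,0,0,0.043],[0,0.044,0,-0.004,0,0,0.043],[0,0.044,-0.001,-0.004,0,0,0.043],[0,0,0,0,0,0,0]]]}}

```text
clock: 2.0
position: [606.1, -154.1, 299.0]
ee_rot: [0.829, -0.559, -0.002, 0.008]
contact_force: [-0.1, 0.5, -0.5]
gripper_width: -0.6
```

```bash
cat > wl.py <<'E'
import sys,cv2
from plan import *
np.set_printoptions(precision=2,suppress=True)
s=arm.read_state(); p,d=arm.get_image("wrist"); n=sys.argv[1]
cv2.imwrite(f"pics/{n}.png",p[:,:,::-1]); np.savez(f"pics/{n}.npz",d=d,pos=s["position"],q=s["ee_rot"])
print(s["clock"],cur(),s["joints"],s["contact_force"],s["gripper_width"])
E
cat >> h.py <<'E'
def wplane(n,uv,z):
    from scipy.spatial.transform import Rotation as R
    f0=np.load(f"pics/{n}.npz"); c=arm.camera_params("wrist"); f=240/np.tan(np.radians(c["fov_y"])/2)
    T=np.eye(4);T[:3,:3]=R.from_quat(f0["q"]).as_matrix();T[:3,3]=f0["pos"];T=T@c["T_tool_cam"]
    uv=np.atleast_2d(uv).astype(float)
    d=np.c_[(uv[:,0]-c["cx"])/f,(uv[:,1]-c["cy"])/f,np.ones(len(uv))]@T[:3,:3].T
    s=(z-T[2,3])/d[:,2]
    return (T[:3,3]+d*s[:,None])[:,:2]
E
python3 wl.py w1
```

```text
2.0 [ 605.2  -152.34  298.76  -67.81] [ 0.01  0.35  0.13  0.01 -1.35  0.37] [-0.08  0.49 -0.55] -0.5925442251238664
```

View pics/w1.png

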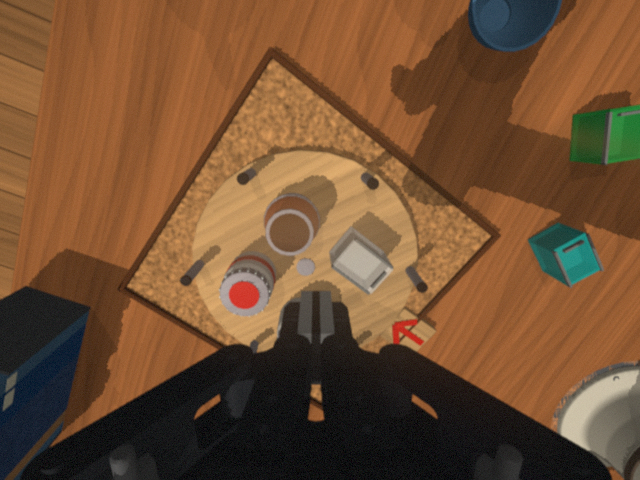

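The wrist view shows the hub pin at (305,267), the red cap at (244,295) and the arrow at (408,330), with the gripper hiding the lower left. The arm hadn't quite settled, so I'll retake the picture and enlarge it.

```bash
python3 wl.py w2; python3 -c "
import cv2
a=cv2.imread('pics/w2.png')[40:360,110:510];cv2.imwrite('pics/w2c.png',cv2.resize(a,(750,600),interpolation=cv2.INTER_CUBIC))"
```

```text
2.05 [ 604.66 -150.87  299.08  -67.69] [ 0.02  0.35  0.12  0.01 -1.35  0.37] [-0.66 -0.35  0.29] -0.38303311071723023
```

View pics/w2c.png

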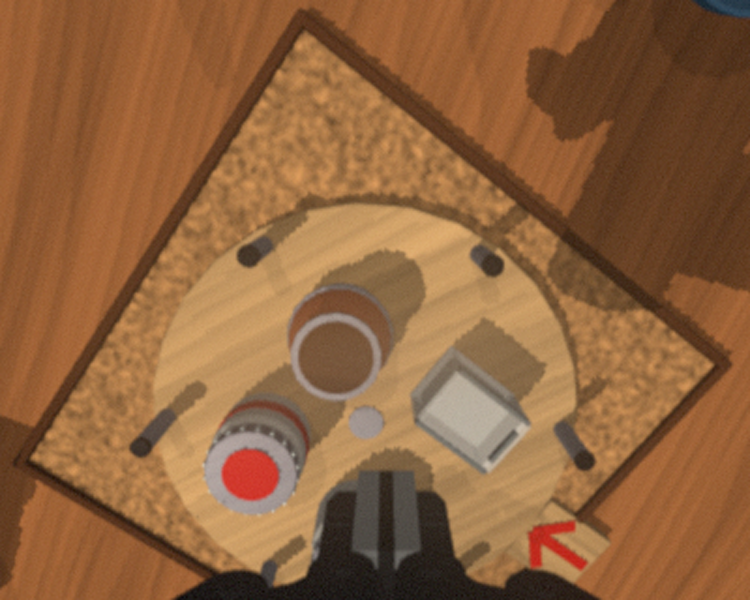

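Run:
```python
from h import *
np.set_printoptions(precision=1,suppress=True)
W=lambda p:np.array(p)/1.875+[110,40]
w=lambda p,z:wplane("w2",W(p),z)
C=w([(303,12),(730,362),(20,460)],14);print(C); ctr=(C[1]+C[2])/2; print("ctr",ctr)
e=[C[1]-C[0],C[0]-C[2]]; print([np.degrees(np.arctan2(v[1],v[0])) for v in e],[np.hypot(*v) for v in e])
print("hub",w([(366,422)],28))
P=w([(143,446),(247,256),(491,266),(583,460)],81)
a=lambda v:np.degrees(np.arctan2(v[...,1],v[...,0]))
# circle fit with known 60deg spacing
from scipy.optimize import least_squares
f=lambda x:(np.c_[x[0]+137*np.cos(x[2]-np.arange(4)*np.pi/3),x[1]+137*np.sin(x[2]-np.arange(4)*np.pi/3)]-P).ravel()
r=least_squares(f,[585,-70,.35]);print("fit",r.x[:2],np.degrees(r.x[2]),f(r.x))
red=w([(250,474)],94)[0];q=red-r.x[:2];print("red",red,np.hypot(*q),a(q))
A=w([(585,567),(530,533)],15);print("arrow",A,a(A[1]-A[0]),a(A-r.x[:2]))
```

```text
[[ 708.7 -290.8]
 [ 358.  -200. ]
 [ 799.    57.8]]
ctr [578.5 -71.1]
[np.float64(165.4848713484156), np.float64(-104.52877487590631)] [np.float64(362.3016989446282), np.float64(360.12147402701584)]
hub [[579.8 -68.3]]
fit [580.2 -68.2] 19.97797633148383 [ 2.   1.9  0.2 -0.6 -0.6 -1.3 -1.6 -0.1]
red [640.7 -36.6] 68.24349369336718 27.609110349454376
arrow [[375.4 -14.1]
 [428.6 -25.4]] -11.943601220499566 [165.2 164.2]
```

Run:
```python
from plan import *
c=cur();print(c)
t=np.array([633,64,150,-111.])
a=line(c,t,9)
print(json.dumps(rows(a)))
```

```text
[ 604.65847689 -150.86802982  299.07510657  -67.69221869]
[[0, -0.0209, -0.012, 0.0166, 0, 0, 0.084], [0, -0.0218, -0.0102, 0.0166, 0, 0, 0.084], [0, -0.0226, -0.0083, 0.0166, 0, 0, 0.084], [0, -0.0232, -0.0064, 0.0166, 0, 0, 0.084], [0, -0.0237, -0.0044, 0.0166, 0, 0, 0.084], [0, -0.024, -0.0024, 0.0166, 0, 0, 0.084], [0, -0.0241, -0.0004, 0.0166, 0, 0, 0.084], [0, -0.024, 0.0016, 0.0166, 0, 0, 0.084], [0, -0.0238, 0.0036, 0.0166, 0, 0, 0.084]]
```

Emit:
{"api": "drive_tool", "payload": {"moves": [[[0,-0.021,-0.012,0.017,0,0,0.084],[0,-0.022,-0.01,0.017,0,0,0.084],[0,-0.023,-0.008,0.017,0,0,0.084],[0,-0.023,-0.006,0.017,0,0,0.084],[0,-0.024,-0.004,0.017,0,0,0.084],[0,-0.024,-0.002,0.017,0,0,0.084],[0,-0.024,0,0.017,0,0,0.084],[0,-0.024,0.002,0.016,0,0,0.084],[0,-0.012,0.002,0.008,0,0,0.042],[0,0,0,0,0,0,0],[0,0,0,0,0,0,0]]]}}

```text
clock: 3.2
position: [619.7, 71.9, 150.9]
ee_rot: [-0.58, 0.815, 0.0, -0.008]
contact_force: [0.3, -0.2, 0.6]
gripper_width: 0.0
```

```bash
python3 wl.py w3
python3 - <<'E'
from plan import *
c=cur();t=np.array([633,64,49,-111.]);print(rows(line(c,t,5)))
E
```

```text
3.2 [ 619.77   71.75  151.05 -109.14] [ 0.38  0.45 -0.1   0.   -1.04 -0.71] [ 0.34 -0.21  0.56] 0.027228562930890092
[[0, np.float64(0.0006), np.float64(-0.003), np.float64(0.0204), 0, 0, np.float64(0.006)], [0, np.float64(0.0006), np.float64(-0.003), np.float64(0.0204), 0, 0, np.float64(0.006)], [0, np.float64(0.0006), np.float64(-0.003), np.float64(0.0204), 0, 0, np.float64(0.006)], [0, np.float64(0.0005), np.float64(-0.003), np.float64(0.0204), 0, 0, np.float64(0.006)], [0, np.float64(0.0005), np.float64(-0.003), np.float64(0.0204), 0, 0, np.float64(0.006)]]
```

View pics/w3.png

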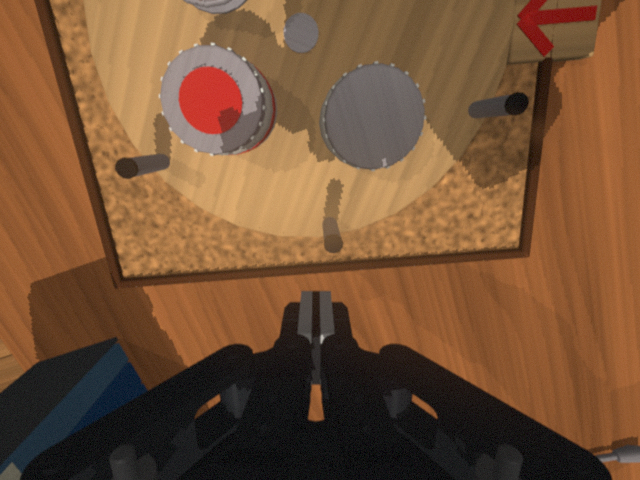

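The target post's black top is at (333,242) and the shut fingertips are at (315,295). The red cap is at (210,100).

Run:
```python
from h import *
np.set_printoptions(precision=1,suppress=True)
P=wplane("w3",[(333,243),(128,168),(516,104)],81);h=wplane("w3",[(301,33)],28)[0];r=wplane("w3",[(211,100)],94)[0]
C=np.array([581,-68.5])
print(P,h,r)
for c in(C,h):
  for v in [*P,r]: q=v-c;print(np.hypot(*q),np.degrees(np.arctan2(q[1],q[0])))
```

```text
[[604.4  66.4]
 [707.4 -20.2]
 [477.   20.7]] [580.4 -67. ] [640.9 -36.8]
136.96340391083714 80.14281765177282
135.27211561985874 20.90867890746241
136.9915898191109 139.38037430122483
67.78744436083616 27.869843792967323
135.60357269817987 79.79570557364201
135.29049920089133 20.23494650618244
135.59094353387036 139.6974872590665
67.62207121776838 26.530834966858688
```

Emit:
{"api": "drive_tool", "payload": {"moves": [[[0,0.001,-0.008,0,0,0,0.01],[0,0.001,-0.008,0.002,0,0,0.01],[0,0.001,0,0.018,0,0,0.0],[0,0.001,0,0.022,0,0,0],[0,0.001,0,0.022,0,0,0],[0,0.0,0,0.018,0,0,0],[0,0,0,0.01,0,0,0],[0,0,0,0,0,0,0]]]}}

```text
clock: 4.05
position: [639.9, 53.8, 61.2]
ee_rot: [-0.568, 0.823, -0.002, -0.002]
contact_force: [0.5, 0.2, 0.4]
gripper_width: 0.5
```

```bash
python3 -c "
from plan import *
print(cur())"
```

```text
[ 639.91313625   53.84039067   61.23910548 -110.8353443 ]
```

```bash
cat > arc.py <<'E'
import sys
from plan import *
H=np.array([581,-68.]); 
def show():
    c=cur(); q=c[:2]-H; s=arm.read_state(); print("phi",np.degrees(np.arctan2(q[1],q[0]))%360,"r",np.hypot(*q),c.round(1),s["contact_force"].round(1),s["clock"]); return c
def arc(phis,r,z,yawoff=180):
    c=show();out=[];n=len(phis);q=c[:2]-H;r0=np.hypot(*q);z0=c[2];k=min(n,4)
    for i,p in enumerate(phis):
        a=min(1,(i+1)/k);rr=r0+(r-r0)*a;zz=z0+(z-z0)*a;t=np.radians(p)
        out.append([*(H+rr*np.array([np.cos(t),np.sin(t)])),zz,p-yawoff])
    for x in rows(out): print([float(round(v,3)) for v in x],end=",")
    print()
E
python3 -c "
from arc import *
arc([65.5,67,69,71,73,75,78,81,84.5,88,92,96],141,49)"
```

```text
phi 64.19497249218641 r 135.33602041871055 [ 639.9   53.8   61.2 -110.8] [0.5 0.2 0.4] 4.05
[0.0, -0.002, 0.003, 0.003, 0.0, 0.0, 0.064],[0.0, -0.001, 0.004, 0.003, 0.0, 0.0, -0.026],[0.0, -0.001, 0.005, 0.003, 0.0, 0.0, -0.035],[0.0, -0.001, 0.005, 0.003, 0.0, 0.0, -0.035],[0.0, 0.0, 0.005, -0.0, 0.0, 0.0, -0.035],[0.0, 0.0, 0.005, -0.0, 0.0, 0.0, -0.035],[0.0, 0.0, 0.007, -0.0, 0.0, 0.0, -0.052],[0.0, 0.0, 0.007, -0.0, 0.0, 0.0, -0.052],[0.0, 0.0, 0.009, -0.0, 0.0, 0.0, -0.061],[0.0, 0.0, 0.009, -0.0, 0.0, 0.0, -0.061],[0.0, 0.0, 0.01, -0.0, 0.0, 0.0, -0.07],[0.0, 0.0, 0.01, -0.0, 0.0, 0.0, -0.07],
```

Emit:
{"api": "drive_tool", "payload": {"moves": [[[0,-0.002,0.003,0.003,0,0,0.04],[0,-0.002,0.004,0.003,0,0,-0.01],[0,-0.001,0.005,0.003,0,0,-0.03],[0,-0.001,0.005,0.003,0,0,-0.035],[0,0,0.005,0,0,0,-0.035],[0,0,0.005,0,0,0,-0.035],[0,0,0.006,0,0,0,-0.045],[0,0,0.006,0,0,0,-0.045]]]}}

```text
clock: 4.85
position: [609.5, 72.1, 54.2]
ee_rot: [-0.653, 0.758, -0.005, 0.004]
contact_force: [0.3, 0.5, -1.0]
gripper_width: 0.4
```

```bash
python3 -c "
from arc import *
c=show();q=c[:2]-H;p=np.degrees(np.arctan2(q[1],q[0]))
arc(list(p+4*np.arange(1,11)),141,49)"
```

```text
phi 78.51765125539414 r 142.96019993545033 [609.5  72.1  54.2 -98.5] [ 0.3  0.5 -1. ] 4.85
phi 78.51765125539414 r 142.96019993545033 [609.5  72.1  54.2 -98.5] [ 0.3  0.5 -1. ] 4.85
[0.0, 0.0, 0.01, 0.001, 0.0, 0.0, -0.018],[0.0, 0.001, 0.01, 0.001, 0.0, 0.0, -0.07],[0.0, 0.001, 0.01, 0.001, 0.0, 0.0, -0.07],[0.0, 0.001, 0.01, 0.001, 0.0, 0.0, -0.07],[0.0, 0.0, 0.01, -0.0, 0.0, 0.0, -0.07],[0.0, 0.0, 0.01, -0.0, 0.0, 0.0, -0.07],[0.0, 0.0, 0.01, -0.0, 0.0, 0.0, -0.07],[0.0, 0.0, 0.01, -0.0, 0.0, 0.0, -0.07],[0.0, 0.0, 0.01, -0.0, 0.0, 0.0, -0.07],[0.0, 0.0, 0.01, -0.0, 0.0, 0.0, -0.07],
```

Emit:
{"api": "drive_tool", "payload": {"moves": [[[0,0,0.008,0.002,0,0,-0.03],[0,0.001,0.008,0.002,0,0,-0.06],[0,0.001,0.009,0.002,0,0,-0.065],[0,0.001,0.009,0,0,0,-0.065],[0,0,0.009,0,0,0,-0.065],[0,0,0.009,0,0,0,-0.065],[0,0,0.009,0,0,0,-0.065],[0,0,0.009,0,0,0,-0.065]]]}}

```text
clock: 5.65
position: [541.7, 68.3, 51.5]
ee_rot: [0.824, -0.566, 0.012, -0.01]
contact_force: [2.3, -0.3, -0.3]
gripper_width: -0.3
```

```bash
python3 -c "
import cv2
from arc import *
p,d=arm.get_image('scene');cv2.imwrite('pics/s1.png',cv2.resize(p[200:370,200:470,::-1],(800,504)))
c=show();q=c[:2]-H;p=np.degrees(np.arctan2(q[1],q[0]))
arc(list(p+4*np.arange(1,11)),141,49)"
```

```text
phi 106.91498715396078 r 141.7552795817625 [539.8  67.6  51.3 -68.9] [-1.5 -0.6 -1. ] 5.7
phi 106.91498715396078 r 141.7552795817625 [539.8  67.6  51.3 -68.9] [-1.5 -0.6 -1. ] 5.7
[0.0, -0.0, 0.01, 0.001, 0.0, 0.0, 0.003],[0.0, 0.0, 0.01, 0.001, 0.0, 0.0, -0.07],[0.0, 0.0, 0.01, 0.001, 0.0, 0.0, -0.07],[0.0, 0.0, 0.01, 0.001, 0.0, 0.0, -0.07],[0.0, 0.0, 0.01, -0.0, 0.0, 0.0, -0.07],[0.0, 0.0, 0.01, -0.0, 0.0, 0.0, -0.07],[0.0, 0.0, 0.01, -0.0, 0.0, 0.0, -0.07],[0.0, 0.0, 0.01, -0.0, 0.0, 0.0, -0.07],[0.0, 0.0, 0.01, -0.0, 0.0, 0.0, -0.07],[0.0, 0.0, 0.01, -0.0, 0.0, 0.0, -0.07],
```

View pics/s1.png

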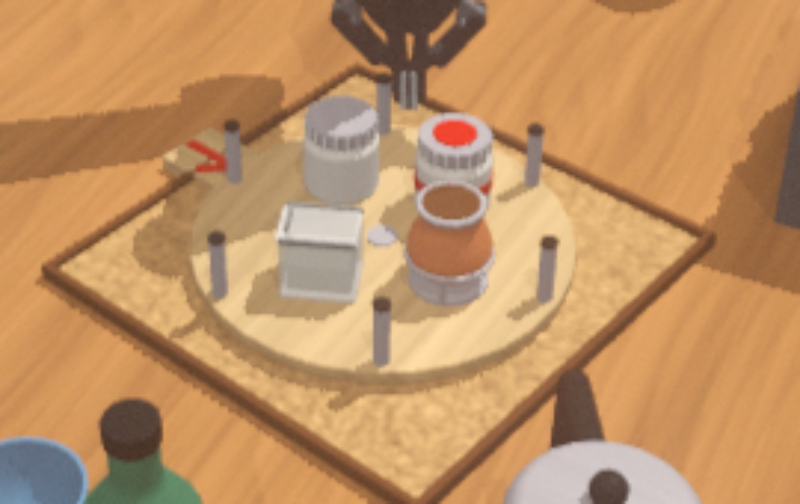

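The finger is behind the post, and the table has turned about 32° with everything still standing. I'll carry on.

Emit:
{"api": "drive_tool", "payload": {"moves": [[[0,0,0.007,0.001,0,0,-0.02],[0,0,0.009,0.001,0,0,-0.06],[0,0,0.009,0.001,0,0,-0.065],[0,0,0.009,0,0,0,-0.065],[0,0,0.009,0,0,0,-0.065],[0,0,0.009,0,0,0,-0.065],[0,0,0.009,0,0,0,-0.065],[0,0,0.009,0,0,0,-0.065],[0,0,0.009,0,0,0,-0.065],[0,0,0.009,0,0,0,-0.065]]]}}

```text
clock: 6.7
position: [471.2, 18.7, 48.8]
ee_rot: [0.959, -0.282, 0.019, -0.011]
contact_force: [0.4, 1.4, 0.2]
gripper_width: -0.1
```

```bash
python3 -c "
from arc import *
c=show();q=c[:2]-H;p=np.degrees(np.arctan2(q[1],q[0]))
arc(list(p+4*np.arange(1,11)),141,49)"
```

```text
phi 141.69043911957402 r 139.8795066614193 [471.2  18.7  48.8 -32.8] [0.4 1.4 0.2] 6.7
phi 141.69043911957402 r 139.8795066614193 [471.2  18.7  48.8 -32.8] [0.4 1.4 0.2] 6.7
[0.0, -0.001, 0.01, -0.0, 0.0, 0.0, 0.026],[0.0, 0.0, 0.01, -0.0, 0.0, 0.0, -0.07],[0.0, 0.0, 0.01, -0.0, 0.0, 0.0, -0.07],[0.0, 0.0, 0.01, -0.0, 0.0, 0.0, -0.07],[0.0, 0.0, 0.01, -0.0, 0.0, 0.0, -0.07],[0.0, 0.0, 0.01, -0.0, 0.0, 0.0, -0.07],[0.0, 0.0, 0.01, -0.0, 0.0, 0.0, -0.07],[0.0, 0.0, 0.01, -0.0, 0.0, 0.0, -0.07],[0.0, 0.0, 0.01, -0.0, 0.0, 0.0, -0.07],[0.0, 0.0, 0.01, -0.0, 0.0, 0.0, -0.07],
```

Emit:
{"api": "drive_tool", "payload": {"moves": [[[0,-0.001,0.009,0,0,0,-0.02],[0,0,0.009,0,0,0,-0.045],[0,0,0.009,0,0,0,-0.06],[0,0,0.009,0,0,0,-0.065],[0,0,0.009,0,0,0,-0.065],[0,0,0.009,0,0,0,-0.065],[0,0,0.009,0,0,0,-0.065],[0,0,0.009,0,0,0,-0.065],[0,0,0.009,0,0,0,-0.065],[0,0,0.009,0,0,0,-0.065]]]}}

```text
clock: 7.7
position: [441.8, -65.2, 48.6]
ee_rot: [0.999, 0.018, 0.027, -0.006]
contact_force: [0.1, 2.0, 0.1]
gripper_width: -0.1
```

```bash
python3 -c "
import cv2
from arc import *
p,d=arm.get_image('scene');cv2.imwrite('pics/s2.png',cv2.resize(p[200:370,200:470,::-1],(800,504)))
c=show()"
```

```text
phi 179.15010899878703 r 139.44520432252259 [441.6 -65.9  48.5   2.1] [-0.1 -0.7 -0.1] 7.75
```

View pics/s2.png

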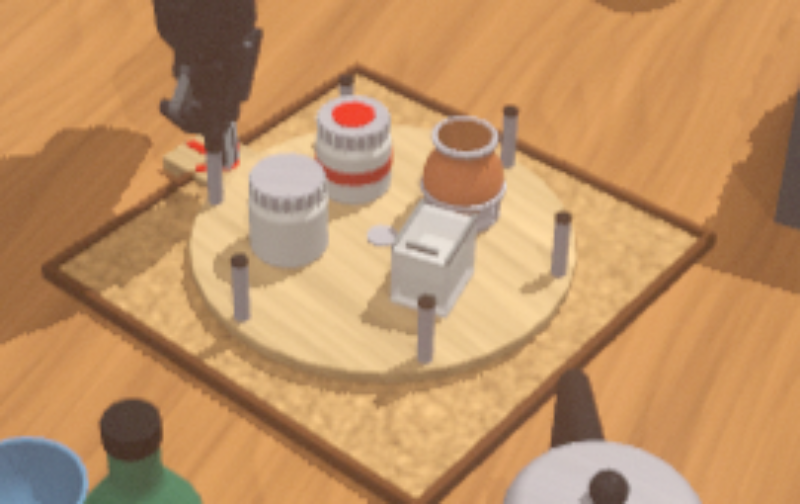

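Run:
```python
from h import *
P=toplane("scene",np.array([(215,142),(240,261),(427,300),(563,218),(511,112),(347,80),])/2.963+[200,200],81)
q=P-P.mean(0);print(P.mean(0),np.hypot(*q.T),np.degrees(np.arctan2(q[:,1],q[:,0]))%360)
q=toplane("scene",np.array([(354,115)])/2.963+[200,200],94)-P.mean(0);print(np.hypot(*q.T),np.degrees(np.arctan2(q[:,1],q[:,0]))%360)
```

```text
[585.47062609 -68.46157727] [137.3595335  137.22824262 135.55701371 136.16715125 134.37138258
 135.68309252] [185.4559942  248.21525766 307.73764802   7.04866516  66.96568325
 127.72300529]
[69.26968626] [134.45265651]
```

Emit:
{"api": "drive_tool", "payload": {"moves": [[[0,0,0.008,0,0,0,-0.05],[0,0,0.009,0,0,0,-0.06],[0,0,0.009,0,0,0,-0.06],[0,0,0.009,0,0,0,-0.06],[0,0,0.008,0,0,0,-0.06],[0,0,0.006,0,0,0,-0.05],[0,0,0.004,0,0,0,-0.03],[0,0,0.001,0,0,0,0]]]}}

```text
clock: 8.55
position: [450.9, -118.6, 48.6]
ee_rot: [0.978, 0.205, 0.027, -0.002]
contact_force: [-0.0, 1.8, -0.3]
gripper_width: -0.1
```

```bash
python3 -c "
from arc import *
c=show()"; python3 wl.py w4
```

```text
phi 201.26242767568127 r 139.57661231427596 [ 450.9 -118.6   48.6   23.7] [-0.   1.8 -0.3] 8.55
8.55 [ 450.94 -118.58   48.67   23.65] [ 0.09  0.33 -0.63 -0.02 -0.55  1.92] [-0.02  1.81 -0.26] -0.06470864728396909
```

View pics/w4.png

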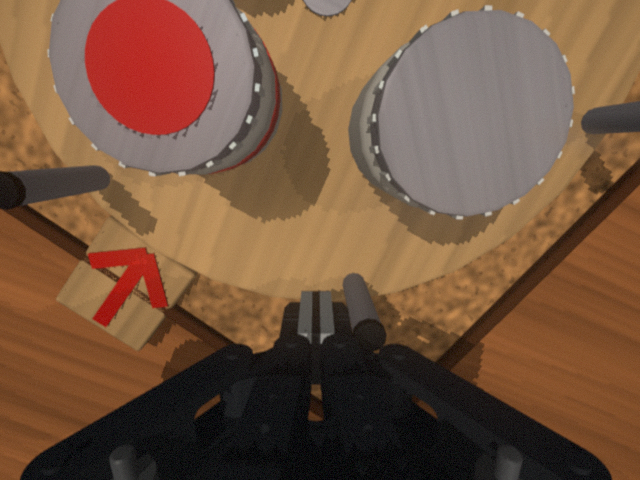

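The arrow runs from (103,322) to (147,250), and the red disc centre is at (150,65). The hub pin is at (328,0). The post contacts the finger at its side.

Run:
```python
from h import *
np.set_printoptions(precision=1,suppress=True)
a=lambda v:np.degrees(np.arctan2(v[...,1],v[...,0]))%360
A=wplane("w4",[(103,322),(147,251)],15);r=wplane("w4",[(150,65)],94)[0]
T=wplane("w4",[(57,297),(143,348)],14)
P=wplane("w4",[(368,333),(9,190)],81)
print(A,r,T,P)
for H in([580.5,-68],[583,-69],[585,-70]):
    H=np.array(H);print(a(A-H),a(T.mean(0)-H),"red",a(r-H),np.hypot(*(r-H)),"posts",a(P-H))
print(a(A[1]-A[0]), a(T[1]-T[0]))
```

```text
[[378.3 -16.5]
 [429.9 -27.5]] [518.4 -40.4] [[382.5  11.8]
 [370.1 -42.2]] [[ 463.5 -134.4]
 [ 463.7   -2.5]]
[165.7 165. ] 165.5039141586996 red 156.00955484093072 67.97829181670079 posts [209.6 150.7]
[165.6 164.8] 165.4120491604458 red 156.0929397551229 70.66898413157833 posts [208.7 150.9]
[165.5 164.7] 165.28880646464052 red 156.01144322365644 72.90272017100729 posts [207.9 150.9]
347.9592151000291 257.08672309210476
```

Emit:
{"api": "drive_tool", "payload": {"moves": [[[0,0,0.004,0,0,0,-0.03],[0,0,0.005,0,0,0,-0.04],[0,0,0.005,0,0,0,-0.04],[0,0,0.003,0,0,0,-0.02],[0,0,0.001,0,0,0,0],[0,0,0,0,0,0,0]]]}}

```text
clock: 9.2
position: [457.4, -133.5, 48.6]
ee_rot: [0.963, 0.267, 0.026, -0.001]
contact_force: [-0.6, 0.5, -0.5]
gripper_width: -0.1
```

```bash
python3 -c "
from arc import *
c=show()"; python3 wl.py w5
```

```text
phi 207.89398372837306 r 139.90315149817087 [ 457.4 -133.5   48.6   31.1] [-0.6  0.5 -0.5] 9.2
9.2 [ 457.28 -133.45   48.58   31.06] [ 0.05  0.35 -0.6  -0.02 -0.57  2.08] [-0.64  0.51 -0.48] -0.12708718676130387
```

View pics/w5.png

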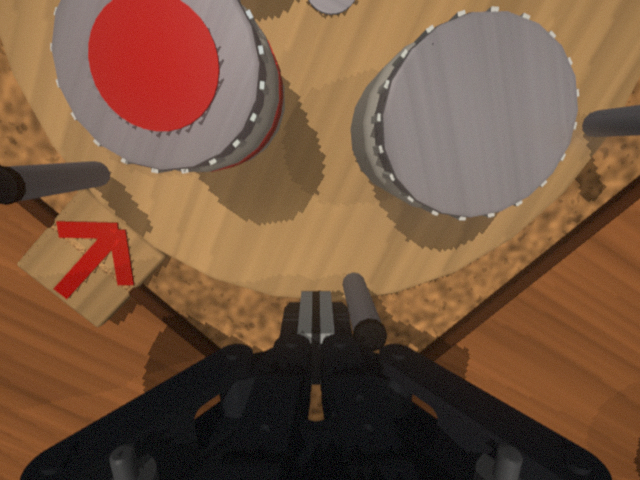

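The red disc is now at (154,62), with the arrow running from (62,292) to (119,229).

```bash
cat > m.py <<'E'
import sys,json
from h import *
np.set_printoptions(precision=1,suppress=True)
n,tail,tip,red=sys.argv[1],*map(json.loads,sys.argv[2:5])
a=lambda v:np.degrees(np.arctan2(v[...,1],v[...,0]))%360
A=wplane(n,[tail,tip],15);r=wplane(n,[red],94)[0];print(A,r)
for H in([580.5,-68],[583,-69]):
    H=np.array(H);print(a(A-H),"red",a(r-H),np.hypot(*(r-H)))
E
python3 m.py w5 [62,292] [119,229] [154,62]
```

```text
[[378.5 -15.1]
 [428.8 -28.3]] [515.4 -47.7]
[165.3 165.3] red 162.70802679262283 68.13731728916424
[165.2 165.2] red 162.53675888601947 70.82188093587045
```

Emit:
{"api": "drive_tool", "payload": {"moves": [[[0,0,0.002,0,0,0,-0.01],[0,0,0.002,0,0,0,-0.015],[0,0,0.001,0,0,0,-0.01],[0,0,0,0,0,0,0],[0,0,-0.005,0,0,0,0],[0,0,-0.008,0,0,0,0],[0,-0.01,-0.002,-0.01,0,0,0],[0,-0.02,0,-0.02,0,0,0],[0,-0.02,0,-0.04,0,0,0],[0,-0.01,0,-0.04,0,0,0],[0,0,0,-0.02,0,0,0],[0,0,0,0,0,0,0],[0,0,0,0,0,0,0]]]}}

```text
clock: 10.55
position: [386.7, -160.1, 182.1]
ee_rot: [0.958, 0.286, 0.026, -0.0]
contact_force: [-0.3, 0.3, -0.5]
gripper_width: -0.0
```

```bash
python3 wl.py w6; python3 -c "
import cv2
from arc import *
c=show()
for n in ('scene','side'):
  p,d=arm.get_image(n);cv2.imwrite(f'pics/{n}6.png',p[:,:,::-1])"
```

```text
10.55 [ 386.82 -160.17  181.91   33.32] [-0.01  0.06 -0.56 -0.02 -0.91  2.18] [-0.32  0.28 -0.48] -0.047957701767100784
phi 205.39084930860858 r 214.9474273687435 [ 386.8 -160.2  181.9   33.3] [ 0.4 -0.3  0.2] 10.6
```

View pics/w6.png

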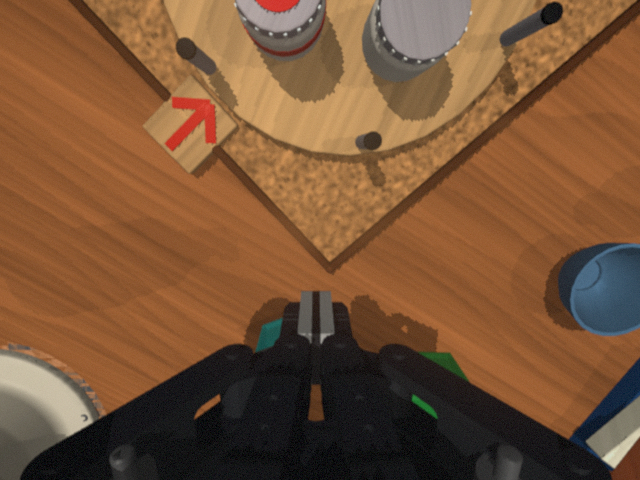

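Emit:
{"api": "drive_tool", "payload": {"moves": [[[0,0.01,-0.01,-0.025,0,0,0],[0,0.015,-0.012,-0.03,0,0,0],[0,0.015,-0.012,-0.03,0,0,0],[0,0.01,-0.01,-0.02,0,0,0],[0,0.004,-0.004,-0.005,0,0,0],[0,0,0,0,0,0,0],[0,0,0,0,0,0,0],[0,0,0,0,0,0,0]]]}}

```text
clock: 11.5
position: [397.3, -89.3, 284.0]
ee_rot: [0.958, 0.286, 0.01, -0.005]
contact_force: [0.7, 0.1, -0.4]
gripper_width: -0.3
```

```bash
python3 wl.py w7; python3 -c "
import cv2
a=cv2.imread('pics/w7.png')[0:300,120:520];cv2.imwrite('pics/w7c.png',cv2.resize(a,(800,600),interpolation=cv2.INTER_CUBIC))
a=cv2.imread('pics/scene6.png')[215:365,205:445]; cv2.imwrite('pics/s6c.png',cv2.resize(a,(800,500),interpolation=cv2.INTER_CUBIC))
"
```

```text
11.5 [397.17 -89.33 283.82  33.23] [ 0.17 -0.05 -0.39 -0.01 -1.21  1.98] [ 0.71  0.09 -0.39] -0.30615441027572754
```

View pics/w7c.png

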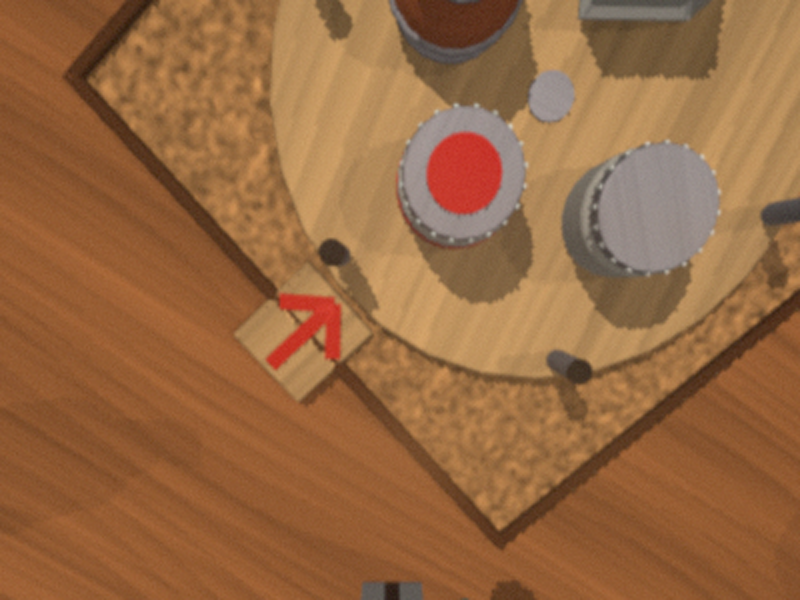

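View pics/s6c.png

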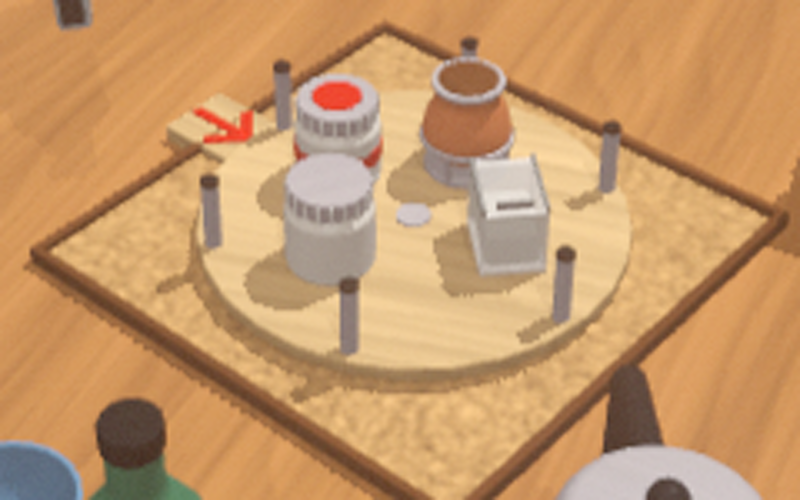

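All items are upright. In the crop the arrow runs (271,365)→(338,301), the red disc is at (465,173), the hub pin at (551,96), and the front tray corners at (75,75) and (502,537).

Run:
```python
from h import *
np.set_printoptions(precision=1,suppress=True)
a=lambda v:np.degrees(np.arctan2(v[...,1],v[...,0]))%360
w=lambda p,z:wplane("w7",np.array(p,float)/2+[120,0],z)
A=w([(271,365),(338,301)],15);r=w([(465,173)],94)[0];h=w([(551,96)],28)[0];C=w([(75,75),(502,537)],14);T=w([(234,332),(301,403)],14)
P=w([(334,252),(575,371)],81)
fr=a(C[0]-C[1])+90
print("hub",h,"arrow dir",a(A[0]-A[1]),"edge normal",fr)
for H in (h,np.array([581,-68.]),np.array([583,-69.])):
  print("arrow",a(A-H),"tab",a(T.mean(0)-H),"mid edge",a(C.mean(0)-H),"red",a(r-H),np.hypot(*(r-H)),"posts",a(P-H),np.hypot(*(P-H).T))
# scene
S=lambda p:np.array(p)*0.3+[205,215]
P=toplane("scene",S([(282,67),(209,182),(348,286),(566,254),(612,128),(469,44)]),81);c=P.mean(0);q=P-c;an=a(q);print(c,an)
r=toplane("scene",S([(337,96)]),94)[0];h=toplane("scene",S([(413,214)]),28)[0]
A=toplane("scene",S([(200,110),(250,137)]),15);T=toplane("scene",S([(168,132),(222,96)]),14)
print("red",a(r-c),np.hypot(*(r-c)),"hub",h,a(r-h),"arrow",a(A-c),"tab",a(T.mean(0)-c))
```

```text
hub [580.  -67.9] arrow dir 165.4764321192145 edge normal 165.62464793110968
arrow [165.5 165.6] tab 165.55383642922658 mid edge 165.37326056744635 red 165.5385249918945 67.41671249155961 posts [158.7 217.4] [135.6 135.8]
arrow [165.6 165.6] tab 165.58419962627232 mid edge 165.41048489488617 red 165.633585651692 68.3858435455762 posts [158.8 217.1] [136.6 136.5]
arrow [165.4 165.4] tab 165.45925266622137 mid edge 165.26371799020455 red 165.2499888865314 70.57300482379634 posts [158.7 216.3] [138.8 137.5]
[585.8 -70.1] [158.3 218.4 278.2 338.6  38.4  98.4]
red 163.1694904532904 70.44233071578921 hub [584.4 -67.8] 164.7207346053402 arrow [164.3 163.8] tab 165.538108506672
```

```bash
python3 -c "
import cv2
a=cv2.imread('pics/side6.png')[195:305,205:381]; cv2.imwrite('pics/d6c.png',cv2.resize(a,(800,500),interpolation=cv2.INTER_CUBIC))"
```

```text
(no output)
```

View pics/d6c.png

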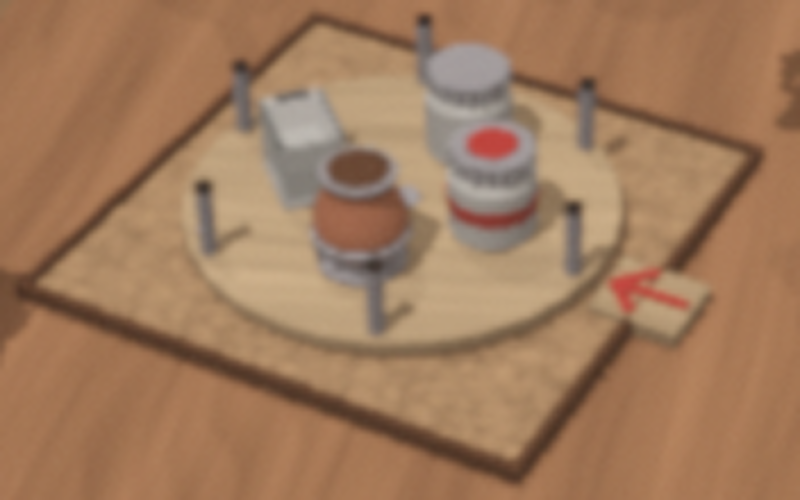

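```bash
python3 -c "
from bench import arm
print(arm.read_state()['clock'],arm.read_state()['contact_force']);print(arm.job_done())"
```

```text
11.55 [-0.02042583 -0.43204261  0.02629   ]
the job is handed in; nothing more can be done
None
```

I turned the turntable about 138° counter-clockwise, and the white jar with the red marks now stands at the front, in line with the red arrow. I pushed one rim post with the shut fingertips, nudged it slowly over the last few degrees, then backed off, raised the arm clear and handed the job in at about 11.6 s.

- **Alignment, wrist camera (closest view):** the jar sits at 165.2–165.6° around the hub. The arrow, tab and tray edge read 165.3–165.6°, so they agree to about 0.3°.
- **Alignment, scene camera (farther off):** this was less consistent. The jar read 163.2–164.7°, the arrow about 164° and the tab 165.5°. That leaves up to about 2° of disagreement, or about 3 mm at the jar. I put it down to calibration and pixel-reading error and went with the wrist view.
- **Side camera:** I only looked at this picture and did not measure from it.
- **Objects:** all four items stood upright on the disc in the last pictures. I saw no sign that anything around the tray had moved, though I did not measure the bystanders' positions afterwards.
- **Forces:** the readings I saw while pushing stayed around 2 N.

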